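# Swing the bench magnifier over the round board

## Task

The round circuit board is next for inspection. Swing the bench magnifier round on its stand, by its knob, until the lens is centred directly above the round board, then let go and leave it standing there; the round board itself stays where it lies.

Things in the scene. Friction and masses are not known exactly. Their poses are not given: they have to be found in the camera images.
- magnifier: Swinging part of the bench magnifier: a level steel tube with a round lens at its end, on the post of a black stand fixed to the bench. Origin on the upright pivot axis, 165 mm above the bench; -x points along the tube to the lens, z up. Stiff swivel: about 2.5 N sideways at the knob moves it, it stays where left, turns 77 degrees either way from straight ahead. Collar top at 184 mm.
- knob (a point): Middle of the magnifier's knob: an upright black round pin, 22 mm in diameter, on the tube just before the lens, 175 mm from the pivot axis on the line from pivot to lens. It runs from 175 mm above the bench (top of the block that carries it, 34 mm along the tube, 26 mm across) to 225 mm; its middle is at 200 mm.
- lens (a point): Centre of the round lens: glass 100 mm across in a black rim 116 mm across and 18 mm thick, 260 mm from the pivot axis, 165 mm above the bench. It moves level on a circle about the pivot axis as the magnifier turns.
- board_center (a point): Centre of the upper face (14 mm above the bench) of the round circuit board: a loose green disc, 64 mm across, 4 mm thick, on one of two round dark rests (110 mm across). The other rest, left or right, holds an oblong board, 80 x 46 mm, not wanted. Both lie under the lens's circle: swinging alone brings the lens within 8 mm of straight above the round board's centre.

How it is judged:
By the outcome, as a careful person would: the job done as asked, in the order asked, and still so for the second after the job is handed in, with the robot touching nothing.
It also fails if it takes over 32 s, if anything falls off the work surface, if the arm or the gripper's body presses on something with over 40 N, if the wrist force passes 120 N, or if a joint passes its speed limit or range.

## Robot

A 7-joint arm with a two-finger parallel gripper is mounted at the origin on the work surface. World frame = base frame: x ahead of the robot, y to its left, z up, the work surface at z = 0. Lengths are in mm, angles in rad, forces in N, time in s.
With the tool pointing down it reaches from about 400 to 875 mm from the base axis. Payload 4.4 kg.
Tool frame: the origin (TCP) lies at the very end of the fingers, on their centre line; the grasp point (between the pads) lies 19 mm behind it; z points along the fingers, y is the line along which they close (so a half turn about z gives the same grasp; the last joint's range is limited). The gripper opens to 85 mm and grips with 20 to 120 N. Pads are 22 mm wide; open, the fingers measure 114 mm over their backs; the gripper's body (76 mm by 85 mm) begins 54 mm behind the grasp point. The pads swing forward as they close: fully open they stand 13 mm farther back than shut.
Start: joints at [-1.345, 0.628, 0.038, 1.517, -0.027, 0.996, -0.02], TCP at [186.965, 622.545, 231.313] pointing down, gripper open.
Joint ranges: [-3.06, 3.06], [-0.37, 2.12], [-1.25, 1.32], [0.18, 2.47], [-1.1, 4.24], [0.23, 1.98], [-2.94, 2.94]. Speed limits (rad/s): [2.57, 2.57, 3.14, 3.14, 3.14, 3.14, 3.14].

## Interface

Orientations are given as [roll, pitch, yaw] about the fixed x, y, z axes, in that order (R = Rz(yaw) Ry(pitch) Rx(roll)).
In Python, from cell import ctrl gives the robot as it stands.
- The arm moves only by the tool step_arm, never from a script. Its argument "series" is a list that holds one entry, the list of rows, each a list of 7 numbers: the turn, a rotation vector about the tool's x, y, z as a fraction of full scale, then the shift along the tool's x, y, z as a fraction of full scale, then the closure, from 0 (fully open) to 1 (shut). In form: [[[ax, ay, az, tx, ty, tz, gripper], ...]]. A call has 1 to 12 rows; each row shifts and turns the commanded pose from where the row before left it, along the tool's axes as they then stand; what a row does not reach is not made up. Full scale, the value 1, is 150 mm for a shift and 45 degrees for a turn. A row lasts 1/10 s, in which the tool goes at most 50 mm and 8.59 degrees, less where a joint would pass 70% of its speed; a pose out of reach is approached as far as the arm can. A call with a number of a shift or a turn outside -1 to 1 is refused whole. A call with a gripper value outside its range is refused whole. The fingers move at their own pace and stop on an object; the grip force is fixed at half the most. Time passes only in rows, so rows that do not move let the fingers close. It gives the time, the measured TCP pose, the force, the opening and the grip force at its end, in the units of the state.
- ctrl.read_state(): the state, without advancing time (a new reading comes with each control period).
- ctrl.get_image(name): name is "scene" or "top" or "wrist"; returns a dict with "img" (480x640x3 uint8, red, green, blue), "fx", "fy", "cx", "cy" (pixels), "R" (3x3) and "t" (3): a world point X has camera coordinates R X + t. Camera axes: x right, y down, z forward; pixel columns grow to the right and rows downward; lengths in mm; the calibration is good to about 2 mm. A picture is of the moment at which its call begins. There is no depth.
- ctrl.finish_job(): hands the job in; it is judged then, once.
Trained networks look in a picture, given as the dict that the camera call returned (one of the last four; its "shot" number tells which), for a name from the list of things; names that differ only in an ending like _2 or _b are one class to them, and where a whole thing is asked for, a point or a joint stands for the part that bears it (a point fixed in the world has none). Each returns a list of dicts, best first, with "score" (0 to 1); they miss things now and then, are a little off and sometimes report something else, mostly with a low value. They report only what shows in the picture. A call takes as long as a camera call.
- ctrl.recognise(picture, thing): "centre" ([column, row] in pixels, amid what is visible of it).
The state is a dict: "clock": time; "qpos": joint angles; "qd": joint speeds; "tau": joint torques, N m; "eef_pos": TCP position; "tool_rot": TCP orientation; "force": force on the tool from outside, world axes, zero at the start; "torque": the same for the moment, N m; "width": finger opening in mm; "gripper_force": force on a finger pad.
Only numpy, scipy, OpenCV 4.12 (cv2) and the standard library are available. Lean on these libraries where they do the work, as an engineer would, in place of code of your own. Each camera call takes 0.05 s, during which the arm holds its last target. There are 200 camera calls.

## Working session

There is one attempt and no reset: what is moved stays moved. The work goes in short steps, Python scripts to look and compute and a tool call to move; the robot and the scene stay as the last step left them, time stands still between calls to the robot, and variables do not carry over. Pictures are saved under pics/ and viewed, at most 10 in all, crops included, and the job is handed in when it is done.

Besides the shell and the picture viewer there is one more tool, called after "Request:" as name([rows], argument=value, ...), one row to a line, values as JSON. step_arm: Moves the arm, as the interface text tells. Shift numbers are shares of 150 mm and turn numbers shares of 45 degrees, none past 1 either way. Its arguments: {"type":"object","properties":{"series":{"type":"array","items":{"type":"array","items":{"type":"array","items":{"type":"number","minimum":-1,"maximum":1}}}}},"required":["series"]}

```bash
mkdir -p pics
cat > h.py <<'E'
import numpy as np, cv2
from cell import ctrl
def ray(p,uv,z):
    R=np.array(p["R"]);t=np.array(p["t"]).ravel()
    d=R.T@np.array([(uv[0]-p["cx"])/p["fx"],(uv[1]-p["cy"])/p["fy"],1]);c=-R.T@t
    return c+d*(z-c[2])/d[2]
def save(p,n): cv2.imwrite("pics/"+n,cv2.cvtColor(p["img"],cv2.COLOR_RGB2BGR))
E
python3 - <<'E'
from h import *
for n in ["top","scene"]:
    p=ctrl.get_image(n);save(p,n+"1.png")
    for th,z in [("knob",200),("lens",165),("board_center",14),("magnifier",165)]:
        for r in ctrl.recognise(p,th)[:3]: print(n,th,np.round(r["centre"]),round(r["score"],2),ray(p,r["centre"],z).round())
s=ctrl.read_state();print(s["clock"],s["eef_pos"],s["tool_rot"],s["width"])
E
```

```text
top knob [355. 329.] 0.88 [495. -73. 200.]
top lens [354. 326.] 0.87 [494. -73. 165.]
top board_center [434. 285.] 0.9 [ 548. -219.   14.]
top magnifier [352. 326.] 0.71 [494. -70. 165.]
scene knob [266. 239.] 0.59 [554. -93. 200.]
scene lens [263. 238.] 0.94 [521. -78. 165.]
scene board_center [202. 355.] 0.69 [ 542. -218.   14.]
scene magnifier [266. 238.] 0.89 [524. -74. 165.]
0.5 [186.94416428 622.53442387 231.27642285] [-3.14154350e+00 -7.19186740e-05  2.84974928e+00] 85.16835523448859
```

View pics/top1.png

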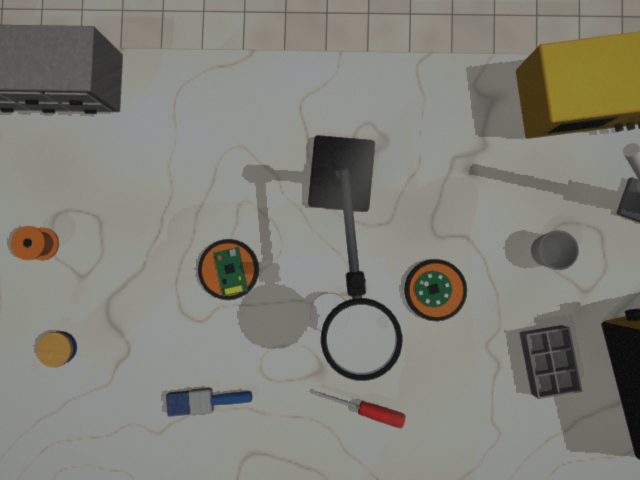

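View pics/scene1.png

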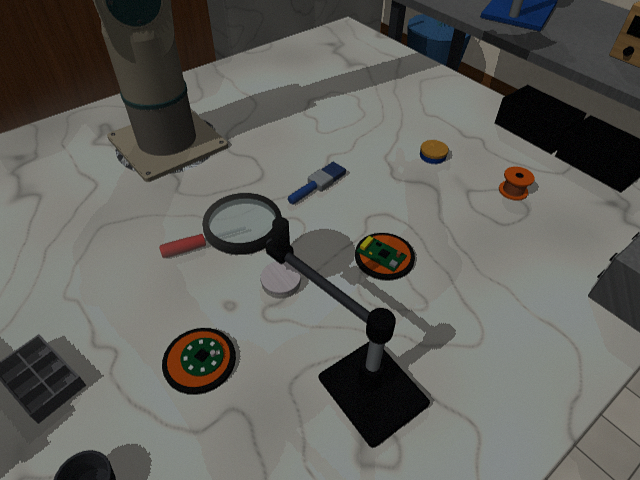

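The top view shows the magnifier with its pivot at about (341,172), knob at (355,283) and lens at (361,339). The round board is at right, (434,289), and the oblong board at left, (228,269). The scene view agrees: round board at (202,355), knob at (280,235), collar at (380,322), lens at (243,223).

Run:
```python
from h import *
from scipy.optimize import least_squares
P={n:ctrl.get_image(n) for n in("top","scene")}
def proj(p,X):
    c=np.array(p["R"])@X+np.array(p["t"]).ravel();return np.array([p["fx"]*c[0]/c[2]+p["cx"],p["fy"]*c[1]/c[2]+p["cy"]])
g=P["top"]["img"];
# green disc centroid
def green(p,c):
    h=cv2.cvtColor(p["img"],cv2.COLOR_RGB2HSV);m=cv2.inRange(h,(45,80,30),(95,255,255));k=np.zeros_like(m);cv2.circle(k,c,35,255,-1);m&=k
    hull=cv2.convexHull(cv2.findNonZero(m));e=cv2.fitEllipse(hull);return e
for n,c in(("top",(434,289)),("scene",(202,355))):
    e=green(P[n],c);print(n,e,ray(P[n],e[0],14).round(1))
obs=[("top",260,165,(361.5,339)),("scene",260,165,(243,223)),("scene",0,184,(380,314)),("scene",175,225,(281,221)),("top",175,225,(355.5,278)),]
def pt(v,r,z): return np.array([v[0]+r*np.cos(v[2]),v[1]+r*np.sin(v[2]),z])
f=lambda v:np.concatenate([proj(P[n],pt(v,r,z))-o for n,r,z,o in obs])
s=least_squares(f,[750,-50,3.2],x_scale=[100,100,1],loss="soft_l1");print(s.x.round(3),s.fun.round(1) if 0 else f(s.x).round(1))
v=s.x;print("knob",pt(v,175,200),"lens",pt(v,260,165))
```

```text
top ((433.1689453125, 288.5511474609375), (35.074459075927734, 35.89957809448242), 113.15837097167969) [ 542.2 -217.8   14. ]
scene ((201.42401123046875, 356.1979064941406), (35.765541076660156, 43.64568328857422), 62.01904296875) [ 542.8 -219.4   14. ]
[733.25 -45.2    3.29] [-0.3 -0.2 -0.6 -1.   4.6  1.3  0.1  0.1  0.5  3. ]
knob [560.16668153 -71.02723034 200.        ] lens [476.09744919 -83.57171811 165.        ]
```

The fit is consistent: pivot-to-board distance is 258 mm against 260 mm. The knob has to turn from phi 3.29 to 3.88. I'll go over high first.

Request:
step_arm([
  [[0,0,0,0,0,-0.25,0],[0,0,0,0,0,-0.25,0],[0,0,0,-0.23,-0.23,0,0],[0,0,0,-0.23,-0.23,0,0],[0,0,0,-0.23,-0.23,0,0],[0,0,0,-0.23,-0.23,0,0],[0,0,0,-0.23,-0.23,0,0],[0,0,0,-0.23,-0.23,0,0],[0,0,0,-0.23,-0.23,0,0],[0,0,0,-0.23,-0.23,0,0],[0,0,0,-0.23,-0.23,0,0],[0,0,0,-0.23,-0.23,0,0]],
])

```text
clock: 1.8
eef_pos: [418.8, 191.1, 306.7]
tool_rot: [3.141, 0.001, 2.85]
force: [0.6, 0.7, 0.4]
width: 85.2
gripper_force: 0.0
```

Request:
step_arm([
  [[0,0,0,-0.23,-0.23,0,0],[0,0,0,-0.23,-0.23,0,0],[0,0,0,-0.23,-0.23,0,0],[0,0,0,-0.23,-0.23,0,0],[0,0,0,-0.23,-0.23,0,0],[0,0,0.19,0,0,0,0],[0,0,0.19,0,0,0,0],[0,0,0.19,0,0,0,0],[0,0,0.19,0,0,0,0],[0,0,0.19,0,0,0,0],[0,0,0.19,0,0,0,0],[0,0,0.19,0,0,0,0]],
])

```text
clock: 3.0
eef_pos: [533.7, -21.9, 306.5]
tool_rot: [3.141, -0.0, 1.799]
force: [-0.4, -0.1, -0.3]
width: 85.4
gripper_force: 0.0
```

Request:
step_arm([
  [[0,0,0.19,0,0,0,0],[0,0,0.19,0,0,0,0],[0,0,0.19,0,0,0,0],[0,0,0.19,0,0,0,0],[0,0,0.19,0,0,0,0],[0,0,0.19,0,0,0,0],[0,0,0.19,0,0,0,0],[0,0,0.19,0,0,0,0],[0,0,0.19,0,0,0,0],[0,0,0.19,0,0,0,0],[0,0,0.19,0,0,0,0],[0,0,0,0,0,0,0]],
])

```text
clock: 4.2
eef_pos: [533.7, -21.7, 306.1]
tool_rot: [3.141, 0.0, 0.164]
force: [0.1, 0.5, -0.8]
width: 85.3
gripper_force: 0.0
```

Run:
```python
from h import *
s=ctrl.read_state();print(s["clock"],s["eef_pos"],s["tool_rot"],s["width"],s["qpos"])
p=ctrl.get_image("wrist");save(p,"w1.png")
for r in ctrl.recognise(p,"knob")[:2]: print(r,ray(p,r["centre"],200))
for r in ctrl.recognise(p,"lens")[:2]: print(r,ray(p,r["centre"],165))
```

```text
4.2 [533.7321694  -21.69501499 306.1322902 ] [3.14112605e+00 4.03882556e-04 1.63670628e-01] 85.33560543596508 [-0.63169459  0.53720062  0.97982772  1.75552919 -0.49168736  1.11736136
 -0.90053304]
{'centre': [395.8, 285.0], 'score': 0.6} [510.17434376 -74.8803345  200.        ]
{'centre': [399.2, 281.2], 'score': 0.91} [500.79662761 -85.77661897 165.        ]
```

View pics/w1.png

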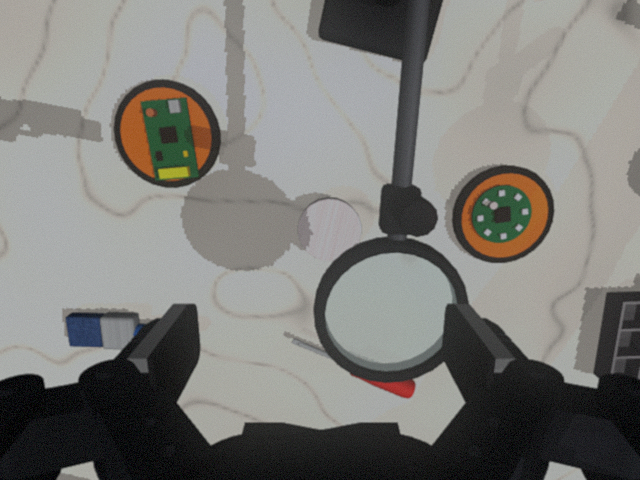

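The wrist view shows the knob pin's tip at about (424,216), the lens at about (391,309) and the round board to the right at (501,214). I'll refine the fit with it.

Run:
```python
from h import *
p=ctrl.get_image("wrist")
print("knobtop",ray(p,(424,216),225),"lens",ray(p,(391,309),165),ray(p,(392,309),174),"board",ray(p,(502,213),14))
R=np.array(p["R"]);print(-R.T@np.array(p["t"]).ravel())
X=np.array([560.2,-71,225]);c=R@X+np.array(p["t"]).ravel();print(c[:2]/c[2]*p["fx"]+[p["cx"],p["cy"]])
```

```text
knobtop [562.27910518 -75.23459114 225.        ] lens [478.09418789 -84.63451265 165.        ] [482.09761932 -83.005781   174.        ] board [ 543.53951709 -218.66612533   14.        ]
[600.30063451 -10.70360918 448.28584518]
[415.74125353 218.36715074]
```

Request:
step_arm([
  [[0,0,0,0.06,0.18,0,0],[0,0,0,0.06,0.18,0,0],[0,0,0,0,0,0,0],[0,0,0,0,0,0.2,0],[0,0,0,0,0,0.2,0],[0,0,0,0,0,0.2,0],[0,0,0,0,0,0.19,0],[0,0,0,0,0,0,0]],
])

```text
clock: 5.2
eef_pos: [557.7, -70.6, 184.7]
tool_rot: [-3.138, 0.007, 0.165]
force: [0.0, 1.4, 0.3]
width: 85.2
gripper_force: 0.0
```

Request:
step_arm([
  [[0,0,0,0,0,0,0.3],[0,0,0,0,0,0,0.5],[0,0,0,0,0,0,0.66],[0,0,0,0,0,0,0.66],[0,0,0,0,0,0,0.66],[0,0,0,0,0,0,0.66]],
])

```text
clock: 5.8
eef_pos: [560.4, -72.3, 188.1]
tool_rot: [3.142, -0.0, 0.164]
force: [0.8, 0.6, 0.8]
width: 29.1
gripper_force: 0.0
```

Run:
```python
from h import *
s=ctrl.read_state();print(s["clock"],s["eef_pos"],s["tool_rot"],s["width"],s["force"],s["qpos"].__repr__())
p=ctrl.get_image("wrist");save(p,"w2.png")
```

```text
5.8 [560.40083522 -72.26794309 188.10318758] [ 3.14158749e+00 -4.85847132e-04  1.63887978e-01] 29.094487135758826 [0.81200344 0.59417775 0.78052548] array([-0.42544359,  0.70269221,  0.83521365,  1.8204054 , -0.64893276,
        0.91602176, -0.69933999])
```

View pics/w2.png

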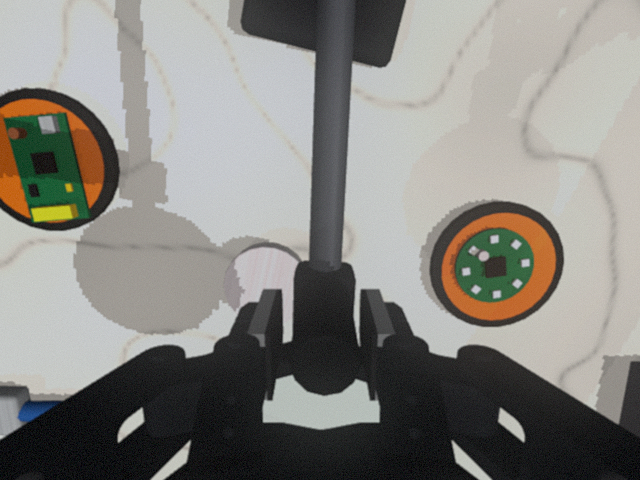

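The knob stands between the pads with a small gap, so I'll swing it along the arc.

Request:
step_arm([
  [[0,0,-0.0626,0.0014,0.057,0,0.66],[0,0,-0.0626,0.0014,0.057,0,0.66],[0,0,-0.0626,0.0014,0.057,0,0.66],[0,0,-0.0626,0.0014,0.057,0,0.66],[0,0,-0.0626,0.0014,0.057,0,0.66],[0,0,-0.0626,0.0014,0.057,0,0.66],[0,0,-0.0626,0.0014,0.057,0,0.66],[0,0,-0.0626,0.0014,0.057,0,0.66],[0,0,-0.0626,0.0014,0.057,0,0.66],[0,0,-0.0626,0.0014,0.057,0,0.66],[0,0,-0.0626,0.0014,0.057,0,0.66],[0,0,0,0,0,0,0.66]],
])

```text
clock: 7.05
eef_pos: [599.0, -157.6, 187.5]
tool_rot: [-3.141, 0.001, 0.703]
force: [-0.4, 0.3, 0.4]
width: 28.9
gripper_force: 0.0
```

Run:
```python
from h import *
s=ctrl.read_state();print(s["clock"],s["eef_pos"],s["tool_rot"],s["width"],s["force"],s["qpos"])
v=np.array(s["eef_pos"])[:2]-[733.2,-45.2];print(np.hypot(*v),np.arctan2(v[1],v[0])+2*np.pi)
p=ctrl.get_image("top");save(p,"top2.png")
im=cv2.imread("pics/top2.png")[150:400,250:550];cv2.imwrite("pics/top2c.png",cv2.resize(im,None,fx=2.4,fy=2.4,interpolation=cv2.INTER_CUBIC))
```

```text
7.05 [ 599.04478102 -157.59067504  187.51483232] [-3.14129642e+00  7.45126544e-04  7.03408772e-01] 28.853285509832983 [-0.3779426   0.29334239  0.39417212] [-0.17343426  0.7217714   0.66264527  1.66465699 -0.52617431  0.94146823
 -0.18126216]
175.0122470475189 3.838941206460084
```

View pics/top2c.png

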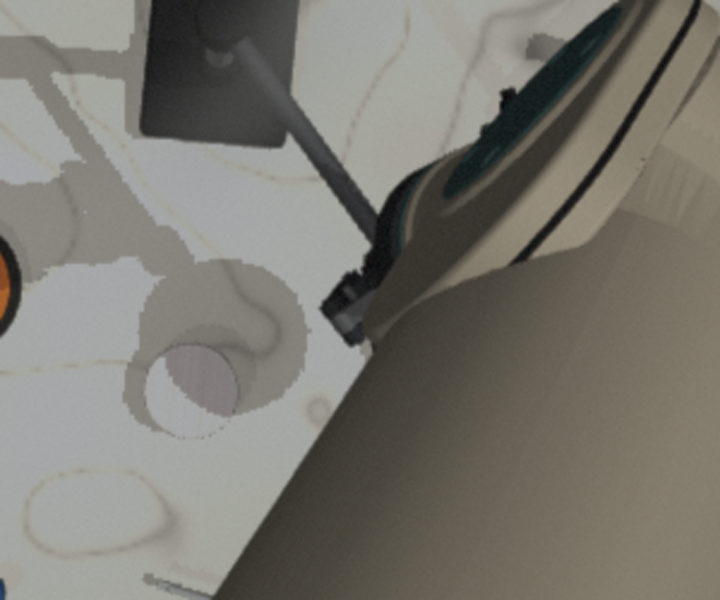

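The arm hides the lens from the top camera, but the tube follows. The magnifier is estimated about 10 mm short at the knob, so I'll advance and check in the scene view.

Request:
step_arm([
  [[0,0,-0.0376,0.0005,0.03,0,0.66],[0,0,-0.0376,0.0005,0.03,0,0.66],[0,0,0,0,0,0,0.66],[0,0,0,0,0,0,0.66]],
])

```text
clock: 7.5
eef_pos: [605.6, -163.5, 187.8]
tool_rot: [3.141, -0.0, 0.763]
force: [-1.3, 0.1, 1.3]
width: 29.2
gripper_force: 0.4
```

Run:
```python
from h import *
s=ctrl.read_state()
v=np.array(s["eef_pos"])[:2]-[733.2,-45.2];print(s["clock"],np.hypot(*v),np.arctan2(v[1],v[0])+2*np.pi)
p=ctrl.get_image("scene");save(p,"s2.png")
for r in ctrl.recognise(p,"lens")[:2]: print(r,ray(p,r["centre"],165))
for phi in(3.84,3.86,3.88,3.90):
    X=np.array([733.2+260*np.cos(phi),-45.2+260*np.sin(phi),165]);c=np.array(p["R"])@X+np.array(p["t"]).ravel();print(phi,X,c[:2]/c[2]*p["fx"]+[p["cx"],p["cy"]])
```

```text
7.5 173.9956619382111 3.889355636465908
{'centre': [189.8, 308.6], 'score': 0.57} [ 564.57003739 -219.42416779  165.        ]
3.84 [ 534.07451957 -212.37967293  165.        ] [183.03605714 290.53442466]
3.86 [ 537.45771389 -216.32848223  165.        ] [181.55918625 293.72350534]
3.88 [ 540.91920252 -220.20884241  165.        ] [180.1434205  296.96006759]
3.9 [ 544.45760091 -224.01920139  165.        ] [178.79030396 300.2437585 ]
```

View pics/s2.png

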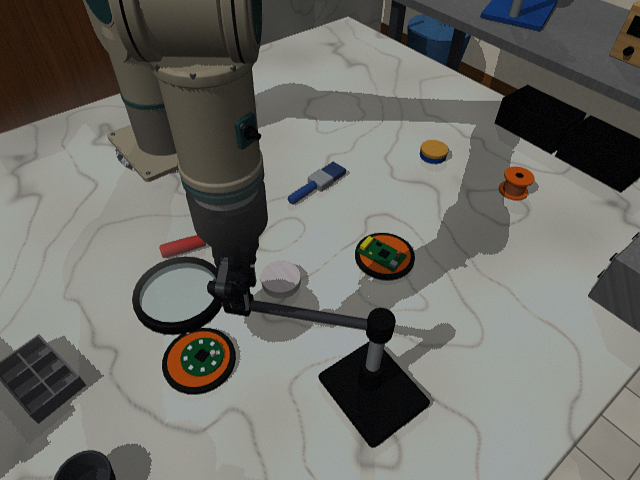

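The scene view shows the lens at about (178,294), close to the round board's target position, which suggests phi of about 3.865. I'll open and lift, then check from near.

Request:
step_arm([
  [[0,0,0,0,0,0,0.4],[0,0,0,0,0,0,0],[0,0,0,0,0,0,0],[0,0,0,0,0,0,0],[0,0,0,0,0,-0.2,0],[0,0,0,0,0,-0.2,0],[0,0,0,0,0,-0.2,0],[0,0,0,0,0,-0.2,0],[0,0,0,-0.3,0,0,0],[0,0,0,-0.3,0,0,0],[0,0,0,-0.3,0,0,0],[0,0,0,0,0,0,0]],
])

```text
clock: 8.8
eef_pos: [502.2, -262.8, 309.2]
tool_rot: [3.14, 0.003, 0.752]
force: [-0.4, 0.5, -0.0]
width: 85.2
gripper_force: 0.0
```

Run:
```python
from h import *
s=ctrl.read_state();print(s["clock"],s["eef_pos"],s["tool_rot"],s["qpos"])
a=ctrl.get_image("wrist");b=ctrl.get_image("top");save(a,"w3.png");save(b,"t3.png")
for p in(a,b):
    for th,z in(("lens",165),("board_center",14)):
        for r in ctrl.recognise(p,th)[:1]: print(th,r,ray(p,r["centre"],z))
im=np.hstack([cv2.imread("pics/w3.png"),cv2.imread("pics/t3.png")]);cv2.imwrite("pics/c3.png",cv2.resize(im,(800,300),interpolation=cv2.INTER_AREA))
```

```text
8.8 [ 502.18125701 -262.83931219  309.20487325] [3.13992731e+00 3.03090275e-03 7.52435657e-01] [-0.04001211  0.51574923  0.74496066  1.66404664 -0.37856015  1.111352
 -0.00804818]
lens {'centre': [306.4, 133.7], 'score': 0.78} [ 541.08292996 -213.1977257   165.        ]
lens {'centre': [444.3, 287.8], 'score': 0.76} [ 551.68609175 -199.55555989  165.        ]
```

View pics/c3.png

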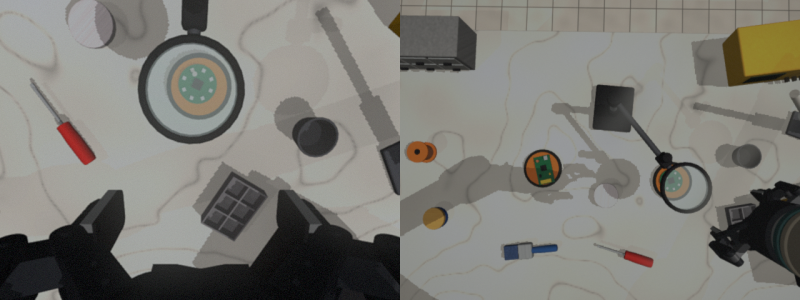

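The lens hangs over the round board in both views. I'll measure the rim's centre line precisely.

Run:
```python
from h import *
def rim(img,c,r0,r1):
    g=cv2.cvtColor(img,cv2.COLOR_RGB2GRAY).astype(np.float32);pts=[]
    for _ in range(3):
        pts=[]
        for a in np.arange(0,2*np.pi,.03):
            r=np.arange(r0,r1,.25);x=(c[0]+r*np.cos(a)).astype(np.float32);y=(c[1]+r*np.sin(a)).astype(np.float32)
            d=cv2.remap(g,x[None],y[None],1)[0]<60
            if d.any() and 1<d.sum()*.25<(r1-r0)*.6 and not d[0] and not d[-1]: m=r[d].mean();pts.append((c[0]+m*np.cos(a),c[1]+m*np.sin(a)))
        e=cv2.fitEllipseDirect(np.float32(pts));c=e[0]
    return e,len(pts)
a=ctrl.get_image("wrist");b=ctrl.get_image("top")
for n,p,im,c,r0,r1 in(("top1",b,cv2.imread("pics/top1.png")[:,:,::-1].copy(),(361.5,339),30,50),("top",b,b["img"],(455,299),30,50),("wrist",a,a["img"],(306,145),65,100)):
    e,k=rim(im,c,r0,r1);print(n,np.round(e[0],1),np.round(e[1],1),k);L=ray(p,e[0],165)
    v=L[:2]-[733.2,-45.2];print(L.round(1),np.hypot(*v),np.arctan2(v[1],v[0])+2*np.pi)
h=cv2.cvtColor(a["img"],cv2.COLOR_RGB2HSV);print(ray(a,(318,134),14))
```

```text
top1 [361.  338.9] [75.5 76.5] 198
[476.  -83.3 165. ] 259.96692269721746 3.288534450061947
top [456.8 299.8] [75.2 78.4] 120
[ 535.3 -217.4  165. ] 262.31411439672877 3.8576963859573925
wrist [308.3 158.9] [157.6 160.3] 198
[ 536.2 -216.9  165. ] 261.31947418464773 3.858742299609951
[ 550.16291223 -211.33515061   14.        ]
```

The lens is about 5.5 mm short along its circle, so the knob needs a further 3.7 mm. I'll go back and nudge it.

Request:
step_arm([
  [[0,0,0,0.3,0,0,0],[0,0,0,0.3,0,0,0],[0,0,0,0.3,0,0,0],[0,0,0,0,0,0,0],[0,0,0,0,0,0,0],[0,0,0,0,0,0,0]],
])

```text
clock: 9.8
eef_pos: [604.8, -164.1, 307.7]
tool_rot: [3.141, 0.001, 0.763]
force: [-0.8, -0.6, 0.0]
width: 85.5
gripper_force: 0.0
```

Request:
step_arm([
  [[0,0,0,0,0,0.2,0],[0,0,0,0,0,0.2,0],[0,0,0,0,0,0.2,0],[0,0,0,0,0,0.2,0],[0,0,0,0,0,0,0.4],[0,0,0,0,0,0,0.66],[0,0,0,0,0,0,0.66],[0,0,0,0,0,0,0.66],[0,0,0,0,0,0,0.66],[0,0,-0.027,0,0.025,0,0.66],[0,0,0,0,0,0,0.66],[0,0,0,0,0,0,0.66]],
])

```text
clock: 11.0
eef_pos: [608.2, -166.0, 187.9]
tool_rot: [3.141, -0.0, 0.785]
force: [-0.8, 1.9, 0.5]
width: 28.9
gripper_force: 0.6
```

Request:
step_arm([
  [[0,0,0,0,0,0,0.4],[0,0,0,0,0,0,0],[0,0,0,0,0,0,0],[0,0,0,0,0,0,0],[0,0,0,0,0,-0.2,0],[0,0,0,0,0,-0.2,0],[0,0,0,0,0,-0.2,0],[0,0,0,0,0,-0.2,0],[0,0,0,-0.3,0,0,0],[0,0,0,-0.3,0,0,0],[0,0,0,-0.3,0,0,0],[0,0,0,0,0,0,0]],
])

```text
clock: 12.2
eef_pos: [506.7, -267.8, 309.2]
tool_rot: [3.14, 0.003, 0.773]
force: [-0.1, -0.9, 0.1]
width: 85.4
gripper_force: 0.0
```

Run:
```python
from h import *
def rim(img,c,r0,r1):
    g=cv2.cvtColor(img,cv2.COLOR_RGB2GRAY).astype(np.float32)
    for _ in range(3):
        pts=[]
        for a in np.arange(0,2*np.pi,.03):
            r=np.arange(r0,r1,.25);x=(c[0]+r*np.cos(a)).astype(np.float32);y=(c[1]+r*np.sin(a)).astype(np.float32)
            d=cv2.remap(g,x[None],y[None],1)[0]<60
            if d.any() and 1<d.sum()*.25<(r1-r0)*.6 and not d[0] and not d[-1]: m=r[d].mean();pts.append((c[0]+m*np.cos(a),c[1]+m*np.sin(a)))
        e=cv2.fitEllipseDirect(np.float32(pts));c=e[0]
    return e
s=ctrl.read_state();print(s["clock"],s["eef_pos"],s["width"])
ctrl.get_image("top")
a=ctrl.get_image("wrist");b=ctrl.get_image("top");save(a,"w4.png");save(b,"t4.png")
for p,c,r0,r1 in((b,(458,298),30,50),(a,(308,158),65,100)):
    e=rim(p["img"],c,r0,r1);L=ray(p,e[0],165);v=L[:2]-[733.2,-45.2]
    print(np.round(e[0],1),np.round(e[1],1),L.round(1),np.arctan2(v[1],v[0])+2*np.pi)
im=np.hstack([cv2.imread("pics/w4.png"),cv2.imread("pics/t4.png")]);cv2.imwrite("pics/c4.png",cv2.resize(im,(800,300),interpolation=cv2.INTER_AREA))
```

```text
12.2 [ 506.66615364 -267.84119766  309.17677829] 85.35420105567187
[459.5 297.3] [75.1 77.4] [ 539.  -221.1  165. ] 3.8775224573397904
[306.  149.9] [157.8 161.6] [ 539.8 -221.   165. ] 3.879266377818302
```

View pics/c4.png

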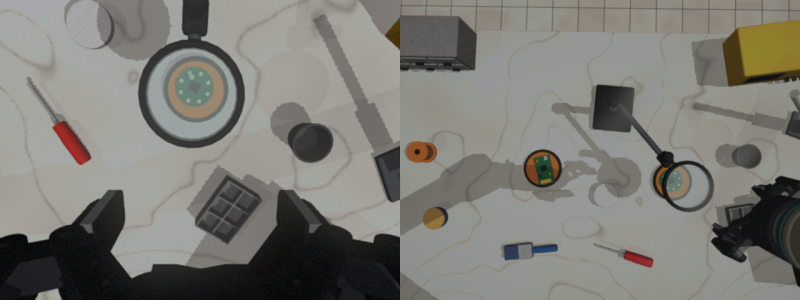

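The lens is now at (539,-221) and the board at (542.5,-218.5). What remains is radial, which swinging can't change; along the circle the error is below 1 mm. The gripper is clear.

```bash
python3 -c "
from cell import ctrl
print(ctrl.finish_job())"
```

```text
the job is handed in; nothing more can be done
None
```

The magnifier now stands with its lens about 4 mm from the round board's centre, nearly all of it radial and so beyond what swinging can correct; the gripper has let go and is clear, the board was not touched, and the job was handed in at about 12 s.

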